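# Weigh the sample jar from behind the reagent bottles

### The arm

A 6-joint arm with a two-finger parallel gripper is mounted at the origin on the work surface. World frame = base frame: x ahead of the robot, y to its left, z up, the work surface at z = 0. Lengths are in m, angles in rad, forces in N, time in s.
With the tool pointing down it reaches from about 0.4 to 0.925 m from the base axis. Payload 3.4 kg.
Tool frame: the origin (TCP) lies on the centre line of the jaws, within the pads' length; the fingertips stand 8 mm ahead of it and the grasp point (between the pads) lies 11 mm behind it; z points along the fingers, y is the line along which they close (so a half turn about z gives the same grasp; the last joint's range is limited). The gripper opens to 85 mm and grips with 20 to 120 N. Pads are 22 mm wide; open, the fingers measure 114 mm over their backs; the gripper's body (76 mm by 85 mm) begins 54 mm behind the grasp point. The pads swing forward as they close: fully open they stand 13 mm farther back than shut.
Start: joints at [1.121, 0.307, 1.506, -0, 1.328, -0.073], TCP at [0.212, 0.535, 0.206] pointing down, gripper open.
Joint ranges: [-3.12, 3.12], [-1.05, 2.28], [0.14, 2.33], [-1.42, 4.57], [0.1, 2.73], [-2.68, 2.68]. Speed limits (rad/s): [2.57, 2.57, 3.14, 3.14, 3.14, 3.14].

### API

Orientations are given as a unit quaternion [w, x, y, z].
In Python, from bench import robot gives the robot as it stands.
- The arm moves only by the tool move_arm, never from a script. Its argument "deltas" is text: rows parted by semicolons, each of 7 numbers parted by spaces: the turn, a rotation vector about the tool's x, y, z in rad, then the shift along the tool's x, y, z in mm, then the opening in per cent of the stroke, from 0 (shut) to 100 (fully open). In form: wx wy wz x y z claw; .... A call has 1 to 20 rows; each row shifts and turns the commanded pose from where the row before left it, along the tool's axes as they then stand; what a row does not reach is not made up. A row lasts 1/12 s, in which the tool goes at most 41.7 mm and 7.16 degrees, less where a joint would pass 70% of its speed; a pose out of reach is approached as far as the arm can. A call is refused whole if a number of a shift passes 41.7 or a number of a turn 0.125, either way. A call with a gripper value outside its range is refused whole. The fingers move at their own pace and stop on an object; the grip force is fixed at half the most. Time passes only in rows, so rows that do not move let the fingers close. It gives the time, the measured TCP pose, the force, the opening and the grip force at its end, in the units of the state.
- robot.read_state(): the state, without advancing time (a new reading comes with each control period).
- robot.read_camera(name): name is "scene" or "top" or "wrist"; returns (picture, depth): 480x640x3 uint8, blue, green, red; 480x640 float32, m along the optical axis (not along the pixel's ray), 0 where there is no reading.
- robot.calibration(name): a dict with "intrinsics" (3x3 intrinsics, pixels), "cam_to_world" (4x4, takes a point from camera to world coordinates). Camera axes: x right, y down, z forward; pixel columns grow to the right and rows downward; lengths in m; the calibration is good to about 2 mm. A picture is of the moment at which its call begins: read the wrist's pose just before it. calibration takes no time and is no camera call; for the wrist camera it gives the pose at the moment of the call.
- robot.sign_off(): hands the job in; it is judged then, once.
Trained networks look in the newest picture that a camera, given by its name, has taken for a name from the list of things; names that differ only in an ending like _2 or _b are one class to them, and where a whole thing is asked for, a point or a joint stands for the part that bears it (a point fixed in the world has none). Each returns a list of dicts, best first, with "confidence" (0 to 1); they miss things now and then, are a little off and sometimes report something else, mostly with a low value. They report only what shows in the picture. A call takes as long as a camera call. They do not tell look-alikes from the thing itself.
- robot.boxes_of(query, camera): "point" ([x, y, z] in m, in world coordinates, good to about 4 mm: the middle of the surface that is visible of it).
- robot.cut_out(query, camera): "pixels" (480x640 bool, what is visible of it).
- robot.landmark_of(query, camera): "point" ([x, y, z] in m, in world coordinates, good to about 4 mm: a listed point, or the origin of a listed thing).
The state is a dict: "t": time; "q": joint angles; "dq": joint speeds; "effort": joint torques, N m; "eef_pos": TCP position; "tcp_rot": TCP orientation; "contact_force": force on the tool from outside, world axes, zero at the start; "moment": the same for the moment, N m; "grip_width": finger opening in m; "gripper_force": force on a finger pad.
Only numpy, scipy, OpenCV 4.12 (cv2) and the standard library are available. Lean on these libraries where they do the work, as an engineer would, in place of code of your own. Each camera call takes 0.05 s, during which the arm holds its last target. There are 200 camera calls.

### The job

The orange-lidded sample jar stands behind the three reagent bottles on the grey stand: first move all three bottles into the aluminium side tray, leaving the jar where it is meanwhile, and only then put the jar on the middle of the balance pan. With the jar on the balance, put each bottle back centred on the pad of its cap's colour, and leave the jar on the pan. Keep bottles and jar upright throughout and leave all of them standing free.

Things in the scene. Friction and masses are not known exactly. Their poses are not given: they have to be found in the camera images.
- bottle_blue_center (a point): Upright white plastic reagent bottle with a blue screw cap, loose, 0.09 to 0.18 kg. Round: 102 mm tall; body 44 mm in diameter up to 62 mm, then a shoulder narrowing to the 28 mm diameter cap, which runs from 74 mm to 102 mm above its underside; best gripped by the cap. This point is on its axis, half-way up (51 mm above its underside). z is its axis.
- bottle_yellow_center (a point): Upright white plastic reagent bottle with a yellow screw cap, loose, 0.09 to 0.18 kg. Round: 102 mm tall; body 44 mm in diameter up to 62 mm, then a shoulder narrowing to the 28 mm diameter cap, which runs from 74 mm to 102 mm above its underside; best gripped by the cap. This point is on its axis, half-way up (51 mm above its underside). z is its axis.
- bottle_green_center (a point): Upright white plastic reagent bottle with a green screw cap, loose, 0.09 to 0.18 kg. Round: 102 mm tall; body 44 mm in diameter up to 62 mm, then a shoulder narrowing to the 28 mm diameter cap, which runs from 74 mm to 102 mm above its underside; best gripped by the cap. This point is on its axis, half-way up (51 mm above its underside). z is its axis.
- jar_center (a point): Low round sample jar, loose, about 0.08 kg: amber glass with an orange lid, 43 mm in diameter (lid; glass 42 mm), 40 mm tall. It stands on the grey reagent stand, behind the bottles as seen from the robot. This point is on its axis, half-way up (20 mm above its underside). Two 18 mm wide, 40 mm tall vials with black caps stand in the stand's far corners, about 100 mm from the jar, and a 25 mm high lip runs along the stand's far edge, about 50 mm beyond the jar.
- pad_blue: Blue square pad, 56 x 56 mm and 3 mm thick, fixed on the grey reagent stand (the stand's plate is 6 mm thick, 200 x 220 mm): home of the blue-capped bottle, which hides most of it at the start. Origin: centre of its underside (the pad's top is 3 mm above it), x and y along its sides. The three pads lie about 80 mm (front to either side) and 128 mm (side to side) apart.
- pad_yellow: Yellow square pad, 56 x 56 mm and 3 mm thick, fixed on the grey reagent stand (the stand's plate is 6 mm thick, 200 x 220 mm): home of the yellow-capped bottle, which hides most of it at the start. Origin: centre of its underside (the pad's top is 3 mm above it), x and y along its sides. The three pads lie about 80 mm (front to either side) and 128 mm (side to side) apart.
- pad_green: Green square pad, 56 x 56 mm and 3 mm thick, fixed on the grey reagent stand (the stand's plate is 6 mm thick, 200 x 220 mm): home of the green-capped bottle, which hides most of it at the start. Origin: centre of its underside (the pad's top is 3 mm above it), x and y along its sides. The three pads lie about 80 mm (front to either side) and 128 mm (side to side) apart.
- tray_floor (a point): Open low aluminium tray, fixed, to one side (left or right) of the stand: 250 mm (its x) by 120 mm (its y) outside, rim 14 mm high and 4 mm thick, floor 4 mm thick. This point is the centre of its inner floor, on the floor's upper face. It takes the three bottles in a line along its x at 70 mm spacing.
- pan_center (a point): Round steel pan, 90 mm in diameter, of the white laboratory balance (230 x 170 mm, housing 45 mm high), on the other side of the stand from the tray. This point is the centre of the pan's upper face, about 62 mm above the bench. The pan is rigid.
Things that resemble listed ones, but are neither listed nor needed, are in the scene too. Of the things that look like the part that bears jar_center, the middle-sized one is meant.

How it is judged:
By the outcome, as a careful person would: the job done as asked, in the order asked, and still so for the second after the job is handed in, with the robot touching nothing.
It also fails if it takes over 144 s, if anything falls off the work surface, if the arm or the gripper's body presses on something with over 40 N, if the wrist force passes 120 N, or if a joint passes its speed limit or range.

## Working session

There is one attempt and no reset: what is moved stays moved. The work goes in short steps, Python scripts to look and compute and a tool call to move; the robot and the scene stay as the last step left them, time stands still between calls to the robot, and variables do not carry over. Pictures are saved under pics/ and viewed, at most 14 in all, crops included, and the job is handed in when it is done.

Besides the shell and the picture viewer there is one more tool, called after "Call:" as name(argument=value, ...) on one line, values as JSON. move_arm: Moves the arm, as the interface text tells. Its arguments: {"type":"object","properties":{"deltas":{"type":"string"}},"required":["deltas"]}

```bash
mkdir -p pics
cat > h.py <<'E'
from bench import robot
import numpy as np, cv2
def snap(c,n):
    im,d=robot.read_camera(c); cv2.imwrite(f'pics/{n}.png',im); return im,d
E
python3 - <<'E'
from h import *
np.set_printoptions(precision=4,suppress=True)
s=robot.read_state(); print(s['t'],s['eef_pos'],s['tcp_rot'],s['grip_width'])
for c in ['scene','top']:
    snap(c,c+'0'); k=robot.calibration(c); print(c,k['cam_to_world'].round(3).tolist())
    for q in ['bottle_blue_center','bottle_yellow_center','bottle_green_center','jar_center','pad_blue','pad_yellow','pad_green','tray_floor','pan_center']:
        print(q,[(np.round(r['point'],4).tolist(),round(r['confidence'],2)) for r in robot.landmark_of(q,c)])
a=cv2.imread('pics/scene0.png');b=cv2.imread('pics/top0.png')
E
```

```text
0.0 [0.2113 0.534  0.2048] [-0.0003  0.1873  0.9823 -0.001 ] 0.08577475138824696
scene [[0.579, 0.619, -0.531, 1.08], [0.815, -0.449, 0.365, -0.325], [-0.012, -0.644, -0.765, 0.768], [0.0, 0.0, 0.0, 1.0]]
bottle_blue_center [([0.549, 0.0368, 0.0602], 0.91)]
bottle_yellow_center [([0.6027, 0.0972, 0.06], 0.96)]
bottle_green_center [([0.5957, -0.0309, 0.0605], 0.63)]
jar_center [([0.7373, 0.0237, 0.0297], 0.97), ([0.6195, 0.0246, 0.0258], 0.61), ([0.734, 0.1096, 0.0119], 0.57), ([0.5506, 0.0358, 0.0066], 0.53)]
pad_blue [([0.5504, 0.0332, 0.0047], 0.46)]
pad_yellow [([0.602, 0.095, 0.0095], 0.63)]
pad_green [([0.5997, -0.029, 0.0048], 0.52)]
tray_floor [([0.4903, -0.3077, 0.0069], 0.56)]
pan_center [([0.503, 0.2822, 0.063], 0.98)]
top [[0.026, -0.978, 0.208, 0.403], [-1.0, -0.027, 0.001, 0.017], [0.005, -0.208, -0.978, 0.927], [0.0, 0.0, 0.0, 1.0]]
bottle_blue_center [([0.5526, 0.0324, 0.064], 0.68)]
bottle_yellow_center []
bottle_green_center [([0.5986, -0.0283, 0.0625], 0.93), ([0.5454, 0.0277, 0.0052], 0.62)]
jar_center [([0.6155, 0.0269, 0.0267], 0.96), ([0.734, 0.1122, 0.0171], 0.78), ([0.7339, 0.0236, 0.0293], 0.75)]
pad_blue [([0.5457, 0.0295, 0.0041], 0.91)]
pad_yellow [([0.5981, 0.0955, 0.0034], 0.86)]
pad_green [([0.5923, -0.0316, 0.0092], 0.89)]
tray_floor [([0.4902, -0.3122, 0.0046], 0.91)]
pan_center [([0.5071, 0.2812, 0.0591], 0.76)]
```

View pics/scene0.png

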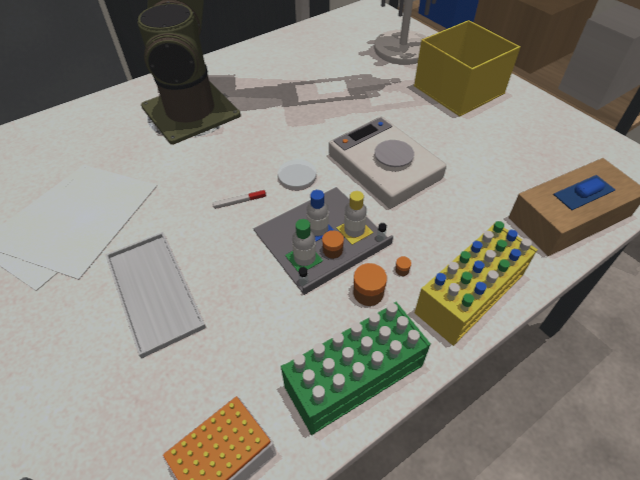

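View pics/top0.png

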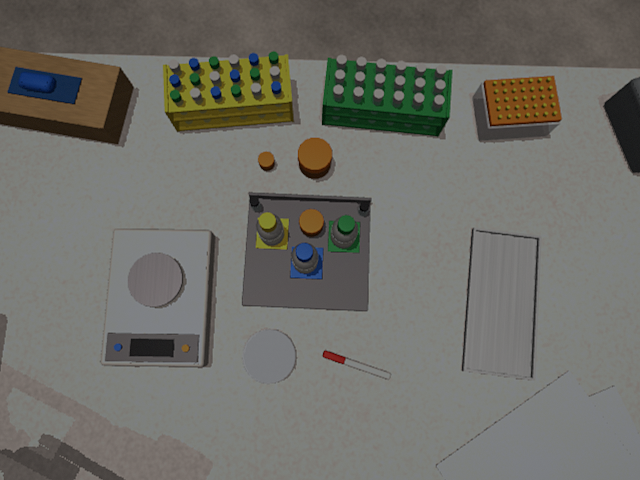

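The jar meant is the middle-sized lid on the stand (top px 312,222), between yellow (268,222), green (346,225) and blue (305,253). The tray is at top px (502,303) and the pan at (155,279). Next I'll refine with depth.

```bash
cat >> h.py <<'E'
np.set_printoptions(precision=4,suppress=True)
def cloud(c,d):
    k=robot.calibration(c);K=k['intrinsics'];T=k['cam_to_world']
    v,u=np.mgrid[:480,:640]
    p=np.stack([(u-K[0][2])/K[0][0]*d,(v-K[1][2])/K[1][1]*d,d],-1)
    P=p@np.array(T)[:3,:3].T+np.array(T)[:3,3]; P[d==0]=np.nan; return P
def find(P,xy,r,z0,z1):
    m=(np.hypot(P[...,0]-xy[0],P[...,1]-xy[1])<r)&(P[...,2]>z0)&(P[...,2]<z1); q=P[m]
    if len(q)<10: return None
    c,rad=cv2.minEnclosingCircle(q[:,:2].astype(np.float32)); return np.array([*c,np.median(q[:,2]),rad,len(q)])
E
python3 - <<'E'
from h import *
for c in ['top','scene']:
    im,d=robot.read_camera(c);P=cloud(c,d); print(c)
    for n,xy,r,z0,z1 in [('blue',(.55,.034),.03,.105,.125),('yellow',(.6,.096),.03,.105,.125),('green',(.597,-.03),.03,.105,.125),('jar',(.617,.026),.03,.043,.06),('pan',(.505,.282),.06,.056,.075)]:
        q=find(P,xy,r,z0,z1); print(n,q)
    for n,xy,z0,z1,b in [('tray',(.49,-.31),.008,.022,.16),('stand',(.59,.03),.004,.0075,.16)]:
        m=(np.abs(P[...,0]-xy[0])<b)&(np.abs(P[...,1]-xy[1])<b)&(P[...,2]>z0)&(P[...,2]<z1)
        m=cv2.morphologyEx(m.astype(np.uint8),cv2.MORPH_OPEN,np.ones((2,2)))>0
        print(n,cv2.minAreaRect((P[m][:,:2]).astype(np.float32)))
E
```

```text
top
blue [  0.5504   0.0345   0.1104   0.014  242.    ]
yellow [  0.5984   0.095    0.1104   0.0141 235.    ]
green [  0.5971  -0.031    0.1105   0.0139 232.    ]
jar [  0.6157   0.0259   0.0455   0.0216 436.    ]
pan [   0.5053    0.2804    0.0614    0.0458 2332.    ]
tray ((0.4877679646015167, -0.31492549180984497), (0.12641961872577667, 0.252995103597641), 83.47269439697266)
stand ((0.5694752335548401, 0.029148556292057037), (0.2111925184726715, 0.19199201464653015), 85.52263641357422)
scene
blue [  0.5508   0.0345   0.1116   0.0147 140.    ]
yellow [  0.5992   0.0951   0.1113   0.0144 144.    ]
green [  0.5976  -0.0311   0.1113   0.0144 162.    ]
jar [  0.6157   0.0265   0.0467   0.0223 301.    ]
pan [  0.505    0.2804   0.063    0.0467 852.    ]
tray ((0.48552951216697693, -0.30787843465805054), (0.12020507454872131, 0.25801149010658264), 83.9155502319336)
stand ((nan, nan), (0.0, 0.0), 0.0)
```

Call:
move_arm(deltas="0 0 -0.12 0 0 0 80; 0 0 -0.12 0 0 0 80; 0 0 -0.12 0 0 0 80; 0 0 -0.017 0 0 0 80; 0 0 0 0 0 0 80")

```text
t: 1.52
eef_pos: [0.2116, 0.5347, 0.2057]
tcp_rot: [-0.0, 0.001, 1.0, -0.0]
contact_force: [-0.6, -0.3, 0.3]
grip_width: 0.0681
gripper_force: 0.0
```

Call:
move_arm(deltas="0 0 0 -19 -28 0 70; 0 0 0 -19 -28 0 70; 0 0 0 -19 -28 0 70; 0 0 0 -19 -28 0 70; 0 0 0 -19 -28 0 70; 0 0 0 -19 -28 0 70; 0 0 0 -19 -28 0 70; 0 0 0 -19 -28 0 70; 0 0 0 -19 -28 0 70; 0 0 0 -19 -28 0 70; 0 0 0 -19 -28 0 70; 0 0 0 -19 -28 0 70; 0 0 0 -19 -28 0 70; 0 0 0 -19 -28 0 70; 0 0 0 -19 -28 0 70; 0 0 0 -19 -28 0 70; 0 0 0 -19 -28 0 70; 0 0 0 -19 -28 0 70; 0 0 0 -19 -28 0 70; 0 0 0 -19 -28 0 70")

```text
t: 3.18
eef_pos: [0.5925, -0.0269, 0.2058]
tcp_rot: [0.0, 0.002, 1.0, 0.0]
contact_force: [0.2, -0.6, -0.2]
grip_width: 0.06
gripper_force: 0.0
```

Call:
move_arm(deltas="0 0 0 -5.5 -6 0 70; 0 0 0 0 0 0 70; 0 0 0 0 0 0 70; 0 0 0 0 0 0 70")

```text
t: 3.52
eef_pos: [0.5961, -0.0301, 0.2055]
tcp_rot: [-0.001, 0.0, 1.0, 0.0]
contact_force: [-0.3, 0.3, -0.8]
grip_width: 0.0595
gripper_force: 0.0
```

Run:
```python
from h import *
im,d=snap('wrist','w0');P=cloud('wrist',d);s=robot.read_state();print(s['eef_pos'],s['q'])
for n,xy in [('blue',(.55,.034)),('yellow',(.6,.096)),('green',(.597,-.03))]: print(n,find(P,xy,.03,.105,.125))
print('jar',find(P,(.617,.026),.03,.043,.06))
```

```text
[ 0.596  -0.0299  0.2057] [-0.1212  0.3377  1.459   0.0006  1.346  -1.6928]
blue [   0.5523    0.0358    0.1111    0.014  1175.    ]
yellow [   0.6003    0.0959    0.1109    0.0142 1075.    ]
green [   0.599    -0.03      0.1112    0.014  1017.    ]
jar [   0.6174    0.0267    0.0462    0.0215 1520.    ]
```

View pics/w0.png

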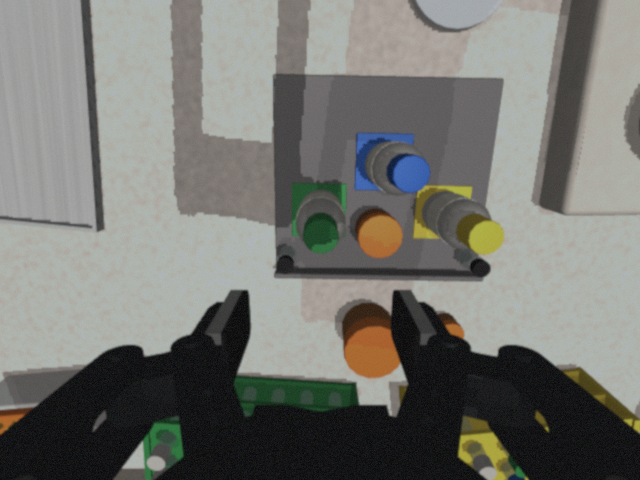

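The wrist view agrees with the fixed cameras to within about 2 mm: green cap at px (321,232), blue (408,173), yellow (480,234), jar lid (379,233). Descending on green.

Call:
move_arm(deltas="0 0 0 -1.5 0 25 70; 0 0 0 0 0 25 70; 0 0 0 0 0 25 70; 0 0 0 0 0 20 70; 0 0 0 0 0 12 70; 0 0 0 0 0 7 70; 0 0 0 0 0 0 70; 0 0 0 0 0 0 30; 0 0 0 0 0 0 20; 0 0 0 0 0 0 10; 0 0 0 0 0 0 10; 0 0 0 0 0 0 10; 0 0 0 0 0 0 10; 0 0 0 0 0 0 10")

```text
t: 4.73
eef_pos: [0.5988, -0.0314, 0.092]
tcp_rot: [0.0, 0.0, 1.0, -0.0]
contact_force: [-0.4, 0.2, -0.1]
grip_width: 0.0084
gripper_force: 0.0
```

Run:
```python
from h import *
im,d=snap('wrist','w1');im2,d2=robot.read_camera('scene')
cv2.imwrite('pics/s1.png',np.vstack([im[:300],cv2.resize(im2[150:310,220:460],(640,300))]))
```

```text
(no output)
```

View pics/s1.png

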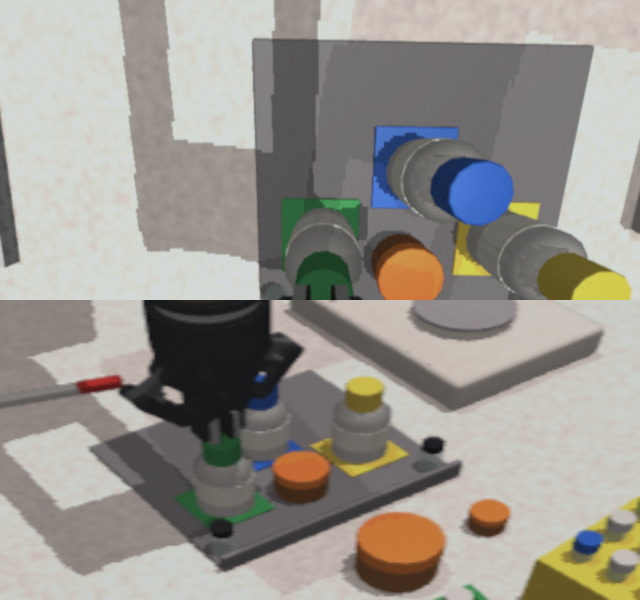

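Run:
```python
from h import *
im,d=robot.read_camera('scene');P=cloud('scene',d)
c=im[180:290,250:370]; cv2.imwrite('pics/s2.png',np.hstack([cv2.resize(c,(400,367)),cv2.resize(cv2.imread('pics/w1.png')[240:,200:450],(400,367))]))
m=(np.hypot(P[...,0]-.598,P[...,1]+.03)<.03)&(im.max(-1)<40); q=P[m]
print(np.percentile(q,[0,5,25,50,75,100],axis=0)); print(find(P,(.598,-.03),.03,.105,.125)); s=robot.read_state();print(s['eef_pos'],s['grip_width'],s['gripper_force'])
```

```text
[[ 0.5886 -0.0592  0.1189]
 [ 0.5946 -0.0548  0.136 ]
 [ 0.6043 -0.0488  0.1673]
 [ 0.6083 -0.034   0.1884]
 [ 0.6133 -0.0242  0.2127]
 [ 0.6279 -0.0001  0.4621]]
[  0.6003  -0.0318   0.1119   0.0138 112.    ]
[ 0.5987 -0.0313  0.0917] 0.008981700587865397 0.0
```

View pics/s2.png

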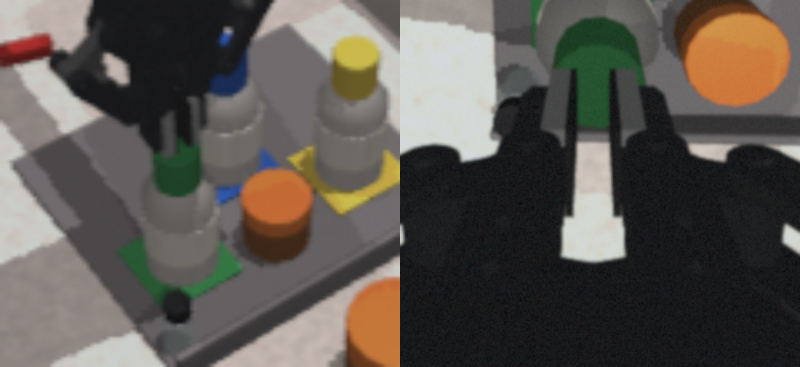

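Run:
```python
from h import *
im,d=robot.read_camera('scene');P=cloud('scene',d)
for v in range(212,240,2):
  print(v,[(u,*(P[v,u]*1000).round(0).astype(int),*im[v,u]) for u in range(297,312,3)])
im,d=robot.read_camera('wrist');P=cloud('wrist',d)
for v in range(276,330,6):
  print(v,[(u,*(P[v,u]*1000).round(0).astype(int),*im[v,u]) for u in (305,313,340,348)])
```

```text
212 [(297, np.int64(608), np.int64(-45), np.int64(163), np.uint8(27), np.uint8(25), np.uint8(24)), (300, np.int64(609), np.int64(-40), np.int64(162), np.uint8(26), np.uint8(25), np.uint8(24)), (303, np.int64(599), np.int64(-28), np.int64(144), np.uint8(23), np.uint8(22), np.uint8(23)), (306, np.int64(608), np.int64(-27), np.int64(151), np.uint8(23), np.uint8(23), np.uint8(24)), (309, np.int64(603), np.int64(-17), np.int64(141), np.uint8(63), np.uint8(63), np.uint8(63))]
214 [(297, np.int64(609), np.int64(-47), np.int64(160), np.uint8(27), np.uint8(24), np.uint8(25)), (300, np.int64(608), np.int64(-39), np.int64(154), np.uint8(65), np.uint8(65), np.uint8(65)), (303, np.int64(599), np.int64(-28), np.int64(138), np.uint8(19), np.uint8(19), np.uint8(19)), (306, np.int64(608), np.int64(-27), np.int64(147), np.uint8(21), np.uint8(22), np.uint8(20)), (309, np.int64(607), np.int64(-20), np.int64(141), np.uint8(63), np.uint8(63), np.uint8(63))]
216 [(297, np.int64(604), np.int64(-44), np.int64(149), np.uint8(27), np.uint8(24), np.uint8(24)), (300, np.int64(607), np.int64(-40), np.int64(149), 
[... 8263 characters left out ...]
int8(29), np.uint8(27), np.uint8(26)), (313, np.int64(610), np.int64(-35), np.int64(111), np.uint8(49), np.uint8(83), np.uint8(35)), (340, np.int64(589), np.int64(-25), np.int64(149), np.uint8(71), np.uint8(73), np.uint8(71)), (348, np.int64(588), np.int64(-22), np.int64(150), np.uint8(70), np.uint8(71), np.uint8(69))]
324 [(305, np.int64(588), np.int64(-36), np.int64(154), np.uint8(26), np.uint8(25), np.uint8(23)), (313, np.int64(663), np.int64(-37), np.int64(20), np.uint8(51), np.uint8(51), np.uint8(54)), (340, np.int64(588), np.int64(-25), np.int64(154), np.uint8(78), np.uint8(80), np.uint8(78)), (348, np.int64(589), np.int64(-22), np.int64(154), np.uint8(77), np.uint8(78), np.uint8(77))]
```

The fingers closed just above the cap. By depth the tips are at z≈0.120 with the TCP reading 0.092, so the real fingertips sit about 36 mm farther back than described. Nothing was touched, so I'll open, go 35 mm lower and grip again.

Call:
move_arm(deltas="0 0 0 0 0 -5 70; 0 0 0 0 0 0 70; 0 0 0 0 0 0 70; 0 0 0 0 0 0 70; 0 0 0 0 0 0 70; 0 0 0 0 0 0 70; 0 0 0 0 0 10 70; 0 0 0 0 0 15 70; 0 0 0 0 0 10 70; 0 0 0 0 0 5 70; 0 0 0 0 0 0 70; 0 0 0 0 0 0 40; 0 0 0 0 0 0 20; 0 0 0 0 0 0 10; 0 0 0 0 0 0 10; 0 0 0 0 0 0 10; 0 0 0 0 0 0 10")

```text
t: 6.4
eef_pos: [0.5993, -0.0312, 0.0574]
tcp_rot: [0.001, -0.0, 1.0, -0.0]
contact_force: [0.7, 0.6, 3.2]
grip_width: 0.0265
gripper_force: 59.2
```

Call:
move_arm(deltas="0 0 0 0 0 -8 10; 0 0 0 0 0 -16 10; 0 0 0 0 0 -24 10; 0 0 0 0 0 -24 10; 0 0 0 0 0 -18 10; 0 0 0 2 -10 -10 10; 0 0 0 3 -18 0 10; 0 0 0 3 -24 0 10; 0 0 0 3 -24 0 10; 0 0 0 3 -24 0 10; 0 0 0 3 -24 0 10; 0 0 0 3 -24 0 10; 0 0 0 3 -24 0 10; 0 0 0 3 -24 0 10; 0 0 0 3 -24 0 10; 0 0 0 3 -24 0 10; 0 0 0 3 -20 0 10; 0 0 0 3 -16 0 10; 0 0 0 3 -8 0 10; 0 0 0 0 0 0 10")

```text
t: 8.07
eef_pos: [0.5565, -0.3212, 0.1562]
tcp_rot: [-0.001, 0.001, 1.0, -0.0]
contact_force: [0.2, 0.8, -2.2]
grip_width: 0.0265
gripper_force: 59.2
```

Call:
move_arm(deltas="0 0 0 0 0 10 10; 0 0 0 0 0 20 10; 0 0 0 0 0 24 10; 0 0 0 0 0 20 10; 0 0 0 0 0 14 10; 0 0 0 0 0 8 10; 0 0 0 0 0 5 10; 0 0 0 0 0 0 10; 0 0 0 0 0 0 10")

```text
t: 8.82
eef_pos: [0.5583, -0.3189, 0.0561]
tcp_rot: [0.0, -0.0, 1.0, -0.0]
contact_force: [0.9, -0.9, -1.5]
grip_width: 0.0262
gripper_force: 59.2
```

Run:
```python
from h import *
im,d=snap('scene','s3');P=cloud('scene',d)
cv2.imwrite('pics/s3.png',cv2.resize(im[180:380,80:320],(720,600)))
m=(np.hypot(P[...,0]-.56,P[...,1]+.319)<.035)&(P[...,2]<.07)&(P[...,2]>.025);q=P[m];print(q.min(0),q.max(0))
```

```text
[ 0.5532 -0.3407  0.0256] [ 0.5795 -0.2963  0.0698]
```

View pics/s3.png

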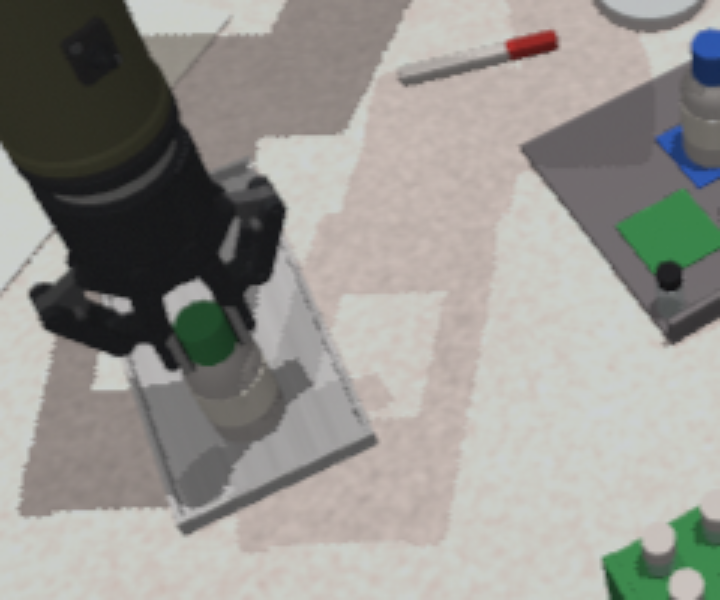

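The green bottle hangs upright over the tray, inside the rims. Setting it down, then going to blue.

Call:
move_arm(deltas="0 0 0 0 0 3 10; 0 0 0 0 0 1 10; 0 0 0 0 0 0 10; 0 0 0 0 0 0 40; 0 0 0 0 0 0 60; 0 0 0 0 0 0 60; 0 0 0 0 0 0 60; 0 0 0 0 0 -10 60; 0 0 0 0 0 -30 60; 0 0 0 0 0 -35 60; 0 0 0 0 0 -30 60; 0 0 0 1 20 -5 60; 0 0 0 1 36 0 60; 0 0 0 1 36 0 60; 0 0 0 1 36 0 60; 0 0 0 1 36 0 60; 0 0 0 1 36 0 60; 0 0 0 1 36 0 60; 0 0 0 0 36 0 60; 0 0 0 0 36 0 60")

```text
t: 10.53
eef_pos: [0.5505, -0.0096, 0.1627]
tcp_rot: [0.001, 0.0, 1.0, -0.0]
contact_force: [0.5, -0.6, -0.2]
grip_width: 0.0512
gripper_force: 0.0
```

Call:
move_arm(deltas="0 0 0 0 30 0 60; 0 0 0 0 16 0 60; 0 0 0 0 0 0 60; 0 0 0 0 0 0 60")

```text
t: 10.87
eef_pos: [0.5508, 0.0355, 0.1625]
tcp_rot: [0.0, -0.001, 1.0, -0.0]
contact_force: [0.2, 0.1, 1.4]
grip_width: 0.0513
gripper_force: 0.0
```

Run:
```python
from h import *
s=robot.read_state();print(s['eef_pos'])
im,d=robot.read_camera('wrist');P=cloud('wrist',d)
for n,xy in [('blue',(.55,.034)),('yellow',(.6,.096))]: print(n,find(P,xy,.03,.105,.125))
im,d=robot.read_camera('top');P=cloud('top',d); print('green',find(P,(.558,-.319),.03,.096,.125))
```

```text
[0.5508 0.0355 0.1625]
blue [   0.5523    0.0352    0.1108    0.0143 1407.    ]
yellow [  0.5933   0.1001   0.1096   0.0105 112.    ]
green [  0.5559  -0.319    0.1052   0.0145 271.    ]
```

Call:
move_arm(deltas="0 0 0 -1 0 25 60; 0 0 0 0 0 30 60; 0 0 0 0 0 25 60; 0 0 0 0 0 15 60; 0 0 0 0 0 10 60; 0 0 0 0 0 0 60; 0 0 0 0 0 0 30; 0 0 0 0 0 0 10; 0 0 0 0 0 0 10; 0 0 0 0 0 0 10; 0 0 0 0 0 0 10; 0 0 0 0 0 0 10")

```text
t: 11.97
eef_pos: [0.5528, 0.0346, 0.0579]
tcp_rot: [0.001, -0.0, 1.0, -0.0]
contact_force: [-0.8, -1.2, 4.9]
grip_width: 0.0263
gripper_force: 59.5
```

Call:
move_arm(deltas="0 0 0 0 0 -8 10; 0 0 0 0 0 -16 10; 0 0 0 0 0 -24 10; 0 0 0 0 0 -24 10; 0 0 0 0 0 -18 10; 0 0 0 3 -8 -10 10; 0 0 0 7 -18 0 10; 0 0 0 10 -26 0 10; 0 0 0 10 -26 0 10; 0 0 0 10 -26 0 10; 0 0 0 10 -26 0 10; 0 0 0 10 -26 0 10; 0 0 0 10 -26 0 10; 0 0 0 10 -26 0 10; 0 0 0 10 -26 0 10; 0 0 0 10 -26 0 10; 0 0 0 10 -26 0 10; 0 0 0 10 -26 0 10; 0 0 0 8 -16 0 10; 0 0 0 5 -10 0 10")

```text
t: 13.63
eef_pos: [0.4169, -0.3051, 0.1563]
tcp_rot: [-0.001, 0.001, 1.0, 0.0]
contact_force: [0.3, -1.0, -1.3]
grip_width: 0.0264
gripper_force: 59.2
```

Call:
move_arm(deltas="0 0 0 0 0 10 10; 0 0 0 0 0 20 10; 0 0 0 0 0 24 10; 0 0 0 0 0 20 10; 0 0 0 0 0 14 10; 0 0 0 0 0 8 10; 0 0 0 0 0 5 10; 0 0 0 0 0 3 10; 0 0 0 0 0 0 10; 0 0 0 0 0 0 10; 0 0 0 0 0 0 40; 0 0 0 0 0 0 60; 0 0 0 0 0 0 60; 0 0 0 0 0 0 60; 0 0 0 0 0 -10 60; 0 0 0 0 0 -30 60; 0 0 0 0 0 -35 60; 0 0 0 0 0 -30 60; 0 0 0 -5 10 -5 60; 0 0 0 -16 37 0 60")

```text
t: 15.3
eef_pos: [0.4417, -0.2616, 0.1667]
tcp_rot: [0.003, 0.002, 1.0, -0.004]
contact_force: [0.9, -0.2, 0.3]
grip_width: 0.0512
gripper_force: 0.0
```

Call:
move_arm(deltas="0 0 0 -16 35 0 60; 0 0 0 -16 35 0 60; 0 0 0 -16 35 0 60; 0 0 0 -16 35 0 60; 0 0 0 -16 35 0 60; 0 0 0 -16 35 0 60; 0 0 0 -16 35 0 60; 0 0 0 -16 35 0 60; 0 0 0 -16 35 0 60; 0 0 0 -11 25 0 60; 0 0 0 -5 12 0 60; 0 0 0 0 0 0 60; 0 0 0 0 0 0 60; 0 0 0 0 0 0 60")

```text
t: 16.47
eef_pos: [0.5987, 0.0946, 0.1626]
tcp_rot: [-0.001, 0.0, 1.0, -0.0]
contact_force: [-0.1, 0.7, 0.5]
grip_width: 0.051
gripper_force: 0.0
```

Run:
```python
from h import *
s=robot.read_state();print(s['eef_pos'])
im,d=robot.read_camera('wrist');P=cloud('wrist',d)
print(find(P,(.6,.096),.03,.105,.125))
im,d=robot.read_camera('top');P=cloud('top',d); print(find(P,(.558,-.319),.03,.096,.125),find(P,(.418,-.303),.03,.096,.125))
```

```text
[0.5987 0.0946 0.1626]
[   0.6002    0.096     0.1111    0.014  1404.    ]
[  0.5563  -0.3192   0.1053   0.0142 268.    ] [  0.4174  -0.3018   0.1055   0.0143 289.    ]
```

Call:
move_arm(deltas="0 0 0 -1 1 25 60; 0 0 0 0 0 30 60; 0 0 0 0 0 25 60; 0 0 0 0 0 15 60; 0 0 0 0 0 10 60; 0 0 0 0 0 0 60; 0 0 0 0 0 0 30; 0 0 0 0 0 0 10; 0 0 0 0 0 0 10; 0 0 0 0 0 0 10; 0 0 0 0 0 0 10; 0 0 0 0 0 -8 10; 0 0 0 0 0 -16 10; 0 0 0 0 0 -24 10; 0 0 0 0 0 -24 10; 0 0 0 0 0 -18 10; 0 0 0 2 -8 -10 10; 0 0 0 5 -18 0 10; 0 0 0 7 -26 0 10; 0 0 0 7 -26 0 10")

```text
t: 18.23
eef_pos: [0.5788, 0.0181, 0.1578]
tcp_rot: [-0.0, -0.001, 1.0, -0.0]
contact_force: [-0.3, -0.4, -1.0]
grip_width: 0.0262
gripper_force: 59.1
```

Call:
move_arm(deltas="0 0 0 7 -26 0 10; 0 0 0 7 -26 0 10; 0 0 0 7 -26 0 10; 0 0 0 7 -26 0 10; 0 0 0 7 -26 0 10; 0 0 0 7 -26 0 10; 0 0 0 7 -26 0 10; 0 0 0 7 -26 0 10; 0 0 0 7 -26 0 10; 0 0 0 7 -26 0 10; 0 0 0 7 -26 0 10; 0 0 0 7 -22 0 10; 0 0 0 4 -12 0 10; 0 0 0 2 -8 0 10; 0 0 0 0 0 0 10; 0 0 0 0 0 0 10")

```text
t: 19.57
eef_pos: [0.4895, -0.3086, 0.1575]
tcp_rot: [-0.0, 0.0, 1.0, 0.001]
contact_force: [-0.4, 0.4, -1.2]
grip_width: 0.0263
gripper_force: 59.1
```

Call:
move_arm(deltas="0 0 0 0 -1 10 10; 0 0 0 0 -1 20 10; 0 0 0 0 0 24 10; 0 0 0 0 0 20 10; 0 0 0 0 0 14 10; 0 0 0 0 0 8 10; 0 0 0 0 0 5 10; 0 0 0 0 0 3 10; 0 0 0 0 0 0 10; 0 0 0 0 0 0 10; 0 0 0 0 0 0 40; 0 0 0 0 0 0 60; 0 0 0 0 0 0 60; 0 0 0 0 0 0 60; 0 0 0 0 0 -10 60; 0 0 0 0 0 -30 60; 0 0 0 0 0 -35 60; 0 0 0 0 0 -30 60; 0 0 0 -5 10 -5 60; 0 0 0 -12 32 0 60")

```text
t: 21.23
eef_pos: [0.5088, -0.274, 0.1679]
tcp_rot: [0.003, 0.002, 1.0, -0.004]
contact_force: [2.0, -0.2, -0.9]
grip_width: 0.0513
gripper_force: 0.0
```

Call:
move_arm(deltas="0 0 0 -12 32 0 60; 0 0 0 -12 32 0 60; 0 0 0 -12 32 0 60; 0 0 0 -12 32 0 60; 0 0 0 -12 32 0 60; 0 0 0 -12 32 0 80; 0 0 0 -12 32 0 80; 0 0 0 -12 32 0 80; 0 0 0 -10 28 0 80; 0 0 0 -4 10 0 80; 0 0 0 0 0 0 80; 0 0 0 0 0 0 80; 0 0 0 0 0 0 80")

```text
t: 22.32
eef_pos: [0.616, 0.0235, 0.1636]
tcp_rot: [-0.0, 0.0, 1.0, -0.0]
contact_force: [-1.3, 0.8, 0.4]
grip_width: 0.0682
gripper_force: 0.0
```

```bash
cat > look.py <<'E'
from h import *
def pads(c,n):
    im,d=snap(c,n);P=cloud(c,d);hsv=cv2.cvtColor(im,cv2.COLOR_BGR2HSV)
    for nm,h0,h1,xy in [('blue',100,125,(.55,.034)),('yellow',20,35,(.599,.096)),('green',45,85,(.598,-.03))]:
        m=(hsv[...,0]>=h0)&(hsv[...,0]<=h1)&(hsv[...,1]>90)&(np.hypot(P[...,0]-xy[0],P[...,1]-xy[1])<.05)&(P[...,2]<.014)
        m=cv2.morphologyEx(m.astype(np.uint8),cv2.MORPH_OPEN,np.ones((3,3)))>0
        if m.sum()>30: r=cv2.minAreaRect((P[m][:,:2]).astype(np.float32)*1000); print(c,nm,np.round(r[0],1),np.round(r[1],1),round(r[2],1),m.sum(),np.median(P[m][:,2]))
    return im,P
E
python3 - <<'E'
from look import *
print(robot.read_state()['eef_pos'])
im,P=pads('wrist','w4'); print('jar',find(P,(.617,.026),.03,.043,.06))
im,P=pads('top','t4'); print([find(P,xy,.03,.096,.125) for xy in [(.558,-.319),(.488,-.311),(.418,-.303)]])
im,P=pads('scene','s4'); print('jar',find(P,(.617,.026),.03,.043,.06))
E
```

```text
[0.616  0.0235 0.1636]
wrist blue [550.   32.8] [55.5 56.2] 89.1 4252 0.009275075147403972
wrist yellow [601.4  95.5] [56.3 56.1] 89.1 3789 0.009122489081536123
wrist green [598.8 -32.5] [55.5 55.3] 89.1 3653 0.00930740570236882
jar [   0.6173    0.0263    0.0462    0.0215 2032.    ]
top blue [567.2  32.6] [21.4 55. ] 1.3 348 0.008484962501536464
top yellow [600.8  95.5] [56.8 57.5] 88.5 964 0.00826017810975277
top green [598.2 -33.1] [56.1 56.7] 88.2 960 0.008508512683002623
[array([  0.5566,  -0.3186,   0.1052,   0.0147, 274.    ]), array([  0.4879,  -0.3121,   0.1053,   0.0145, 278.    ]), array([  0.4171,  -0.3022,   0.1052,   0.0145, 290.    ])]
scene blue [548.5  33.4] [59.7 57.2] 87.9 502 0.009841978649127225
scene yellow [600.  97.] [59.1 57.4] 88.7 553 0.009871871230439755
scene green [596.6 -31.7] [57.1 57.8] 85.8 572 0.009817485041697382
jar [  0.6154   0.026    0.0468   0.0225 301.    ]
```

View pics/w4.png

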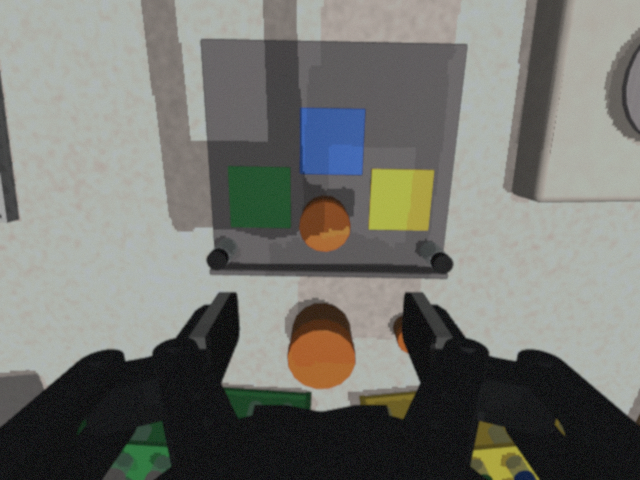

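All three bottles stand in the tray and the stand is clear: pads at px (333,141), (260,197) and (401,199), jar lid at (325,223). Now the jar.

Call:
move_arm(deltas="0 0 0 -1 3 25 80; 0 0 0 0 0 35 80; 0 0 0 0 0 35 80; 0 0 0 0 0 30 80; 0 0 0 0 0 25 80; 0 0 0 0 0 15 80; 0 0 0 0 0 7 80; 0 0 0 0 0 0 80; 0 0 0 0 0 0 80")

```text
t: 23.22
eef_pos: [0.6181, 0.027, -0.0079]
tcp_rot: [0.0, 0.0, 1.0, -0.0]
contact_force: [0.9, -0.1, 0.4]
grip_width: 0.0683
gripper_force: 0.0
```

Run:
```python
from h import *
im,d=snap('scene','s5');cv2.imwrite('pics/s5.png',cv2.resize(im[150:310,240:440],(750,600)))
print(robot.read_state()['eef_pos'],robot.read_state()['contact_force'])
im,d=robot.read_camera('wrist');P=cloud('wrist',d)
m=(np.abs(P[...,0]-.617)<.014)&(np.abs(np.abs(P[...,1]-.026)-.042)<.012)&(im.max(-1)<100)&(P[...,2]>.008);print(m.sum(),np.percentile(P[m],[1,5,50],axis=0))
```

```text
[ 0.6188  0.0272 -0.0072] [-0.2296  0.1015 -0.3315]
19838 [[ 0.6032 -0.0279  0.0091]
 [ 0.6069 -0.0277  0.0308]
 [ 0.6127 -0.0079  0.0778]]
```

View pics/s5.png

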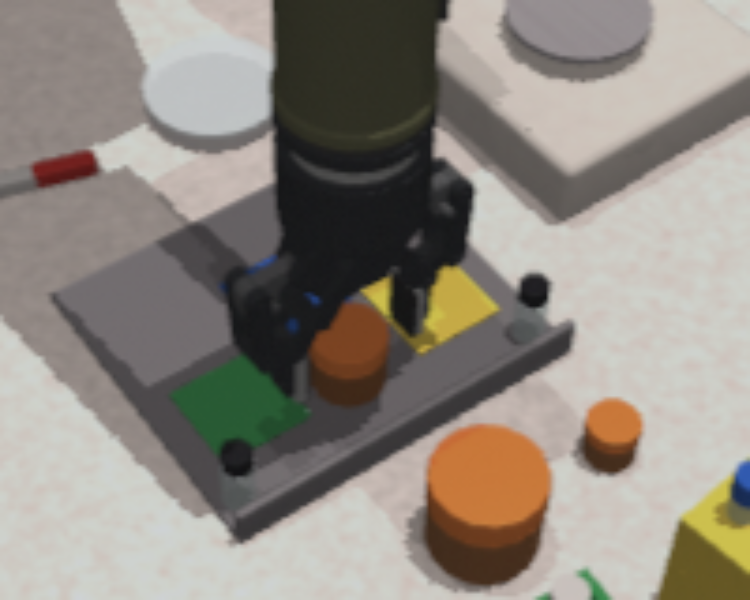

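The open fingers straddle the jar with the tips about half-way down it. I'll go 4 mm lower, grip and lift.

Call:
move_arm(deltas="0 0 0 0 -1 4 80; 0 0 0 0 0 0 80; 0 0 0 0 0 0 50; 0 0 0 0 0 0 30; 0 0 0 0 0 0 30; 0 0 0 0 0 0 30; 0 0 0 0 0 0 30; 0 0 0 0 0 0 30")

```text
t: 23.98
eef_pos: [0.6181, 0.0268, -0.0116]
tcp_rot: [0.0, -0.0, 1.0, -0.0]
contact_force: [-1.1, -0.2, 6.4]
grip_width: 0.0415
gripper_force: 60.2
```

Call:
move_arm(deltas="0 0 0 0 0 -8 30; 0 0 0 0 0 -16 30; 0 0 0 0 0 -26 30; 0 0 0 0 0 -30 30; 0 0 0 0 0 -26 30; 0 0 0 4 10 -14 30; 0 0 0 8 18 0 30; 0 0 0 11 25 0 30; 0 0 0 11 25 0 30; 0 0 0 11 25 0 30; 0 0 0 11 25 0 30; 0 0 0 11 25 0 30; 0 0 0 11 25 0 30; 0 0 0 11 25 0 30; 0 0 0 11 23 0 30; 0 0 0 8 18 0 30; 0 0 0 5 10 0 30; 0 0 0 0 0 0 30; 0 0 0 0 0 0 30; 0 0 0 0 0 0 30")

```text
t: 25.65
eef_pos: [0.5051, 0.2798, 0.1077]
tcp_rot: [0.0, 0.0, 1.0, -0.0]
contact_force: [0.9, 0.1, -1.0]
grip_width: 0.0416
gripper_force: 60.7
```

Run:
```python
from h import *
print(robot.read_state()['eef_pos'],robot.read_state()['grip_width'])
for c in ['wrist','scene']:
    im,d=snap(c,c+'6');P=cloud(c,d)
    m=(np.hypot(P[...,0]-.505,P[...,1]-.281)<.06)&(P[...,2]>.0555)&(P[...,2]<.068);q=P[m][:,:2]
    print(c,find(P,(.505,.281),.06,.0555,.068), q.min(0),q.max(0), robot.landmark_of('pan_center',c)[:2])
```

```text
[0.5051 0.2798 0.1077] 0.04155708194579048
wrist [    0.5072     0.2812     0.0621     0.0451 10041.    ] [0.4624 0.2365] [0.5343 0.326 ] [{'point': [0.505, 0.2805, 0.0605], 'confidence': 0.75}]
scene [  0.5062   0.2807   0.0632   0.047  855.    ] [0.4596 0.2346] [0.5517 0.3267] [{'point': [0.5012, 0.2803, 0.0666], 'confidence': 0.81}, {'point': [0.493, -0.3102, 0.056], 'confidence': 0.74}]
```

View pics/wrist6.png

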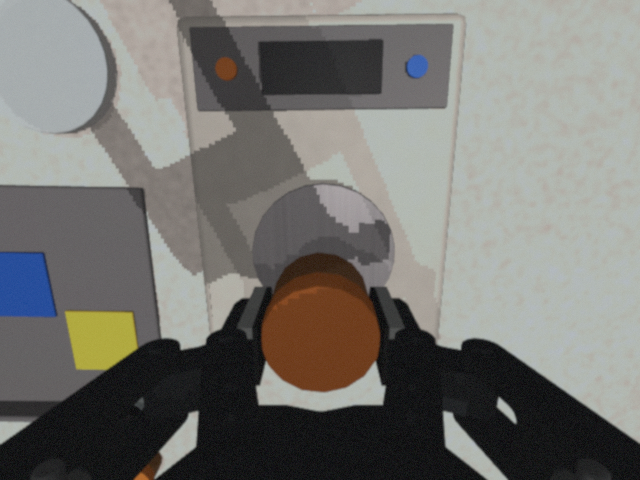

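The jar is upright in the jaws over the pan (pan centre about px (323,253)), and the offset is under 2 mm. Lowering it.

Call:
move_arm(deltas="0 0 0 -2 1 12 30; 0 0 0 0 0 18 30; 0 0 0 0 0 16 30; 0 0 0 0 0 8 30; 0 0 0 0 0 5 30; 0 0 0 0 0 3 30; 0 0 0 0 0 0 30; 0 0 0 0 0 0 30; 0 0 0 0 0 0 30")

```text
t: 26.6
eef_pos: [0.5073, 0.282, 0.0464]
tcp_rot: [0.001, -0.0, 1.0, 0.0]
contact_force: [-0.3, 0.4, -1.2]
grip_width: 0.0418
gripper_force: 60.8
```

Call:
move_arm(deltas="0 0 0 0 0 1.5 30; 0 0 0 0 0 0 30; 0 0 0 0 0 0 45; 0 0 0 0 0 0 70; 0 0 0 0 0 0 70; 0 0 0 0 0 0 70; 0 0 0 0 0 -10 70; 0 0 0 0 0 -30 70; 0 0 0 0 0 -35 70; 0 0 0 0 0 -30 70; 0 0 0 0 -10 -12 60; 0 0 0 1 -37 0 60; 0 0 0 1 -37 0 60; 0 0 0 1 -37 0 60; 0 0 0 1 -37 0 60; 0 0 0 1 -37 0 60; 0 0 0 1 -37 0 60; 0 0 0 1 -37 0 60; 0 0 0 1 -37 0 60; 0 0 0 1 -37 0 60")

```text
t: 28.27
eef_pos: [0.4966, -0.0634, 0.1613]
tcp_rot: [-0.0, -0.0, 1.0, -0.0]
contact_force: [-0.4, -0.2, 0.1]
grip_width: 0.0513
gripper_force: 0.0
```

Call:
move_arm(deltas="0 0 0 2 -37 0 60; 0 0 0 2 -37 0 60; 0 0 0 2 -37 0 60; 0 0 0 2 -37 0 60; 0 0 0 2 -37 0 60; 0 0 0 0 -36 0 60; 0 0 0 0 -20 0 60; 0 0 0 0 -10 0 60; 0 0 0 0 0 0 60; 0 0 0 0 0 0 60")

```text
t: 29.1
eef_pos: [0.487, -0.3116, 0.1608]
tcp_rot: [-0.001, 0.0, 1.0, 0.001]
contact_force: [-0.6, -0.2, 0.1]
grip_width: 0.051
gripper_force: 0.0
```

Run:
```python
from h import *
print(robot.read_state()['eef_pos'])
xs=[(.558,-.319),(.488,-.311),(.418,-.303)]
for c in ['wrist','top','scene']:
    im,d=robot.read_camera(c);P=cloud(c,d)
    print(c,'jar',find(P,(.507,.281),.035,.095,.115),'pan',find(P,(.507,.281),.06,.0555,.068)); print([find(P,xy,.03,.096,.125) for xy in xs])
```

```text
[ 0.487  -0.3116  0.1608]
wrist jar None pan None
[array([   0.558 ,   -0.3177,    0.1059,    0.0143, 1265.    ]), array([   0.489 ,   -0.3105,    0.1061,    0.0141, 1426.    ]), array([   0.419 ,   -0.3008,    0.1062,    0.0139, 1682.    ])]
top jar [  0.5048   0.2801   0.1013   0.0218 594.    ] pan [   0.5056    0.2804    0.0614    0.0455 1618.    ]
[array([  0.5563,  -0.3193,   0.1053,   0.0145, 267.    ]), array([  0.4873,  -0.3117,   0.105 ,   0.0142, 178.    ]), array([  0.417 ,  -0.3018,   0.1053,   0.0144, 290.    ])]
scene jar [  0.5057   0.2816   0.1027   0.024  237.    ] pan [  0.5044   0.2793   0.0631   0.0466 586.    ]
[array([  0.5562,  -0.3197,   0.106 ,   0.0152, 236.    ]), array([  0.4874,  -0.3119,   0.1056,   0.0149, 211.    ]), array([  0.4175,  -0.3022,   0.1057,   0.0147, 191.    ])]
```

The jar stands within about 1.5 mm of the pan centre. Yellow goes back first.

Call:
move_arm(deltas="0 0 0 -1.5 0.5 25 60; 0 0 0 0 0 30 60; 0 0 0 0 0 25 60; 0 0 0 0 0 16 60; 0 0 0 0 0 11 60; 0 0 0 0 0 0 60; 0 0 0 0 0 0 30; 0 0 0 0 0 0 10; 0 0 0 0 0 0 10; 0 0 0 0 0 0 10; 0 0 0 0 0 0 10; 0 0 0 0 0 -8 10; 0 0 0 0 0 -16 10; 0 0 0 0 0 -24 10; 0 0 0 0 0 -24 10; 0 0 0 0 0 -18 10; 0 0 0 -2 8 -15 10; 0 0 0 -5 18 0 10; 0 0 0 -7 26 0 10; 0 0 0 -7 26 0 10")

```text
t: 30.92
eef_pos: [0.5103, -0.2338, 0.1602]
tcp_rot: [0.001, 0.001, 1.0, -0.0]
contact_force: [0.6, -0.3, -1.5]
grip_width: 0.0261
gripper_force: 59.1
```

Call:
move_arm(deltas="0 0 0 -7 26 0 10; 0 0 0 -7 26 0 10; 0 0 0 -7 26 0 10; 0 0 0 -7 26 0 10; 0 0 0 -7 26 0 10; 0 0 0 -7 26 0 10; 0 0 0 -7 26 0 10; 0 0 0 -7 26 0 10; 0 0 0 -7 26 0 10; 0 0 0 -7 26 0 10; 0 0 0 -7 26 0 10; 0 0 0 -7 22 0 10; 0 0 0 -4 12 0 10; 0 0 0 -3 8 0 10; 0 0 0 0 0 0 10; 0 0 0 0 0 0 10; 0 0 0 0 0 0 10")

```text
t: 32.33
eef_pos: [0.6007, 0.0929, 0.1591]
tcp_rot: [-0.0, 0.0, 1.0, -0.0]
contact_force: [0.2, 0.1, -1.2]
grip_width: 0.0262
gripper_force: 59.1
```

Run:
```python
from look import *
print(robot.read_state()['eef_pos'],robot.read_state()['grip_width'])
im,P=pads('wrist','w7')
q=P[(np.hypot(P[...,0]-.601,P[...,1]-.0955)<.035)&(P[...,2]>.11)&(P[...,2]<.16)];print(q.min(0),q.max(0))
```

```text
[0.6007 0.0929 0.1591] 0.02620337991078877
wrist blue [550.   32.3] [57.1 55.9] 88.8 4209 0.009307743080232245
wrist yellow [594.3  95.7] [56.5 42. ] 88.6 2092 0.00914442737771129
wrist green [598.7 -32.1] [56.  55.6] 88.9 3630 0.009378645852053918
[0.5768 0.0708 0.1101] [0.5975 0.1148 0.16  ]
```

Call:
move_arm(deltas="0 0 0 0 2.7 10 10; 0 0 0 0 0 22 10; 0 0 0 0 0 26 10; 0 0 0 0 0 20 10; 0 0 0 0 0 12 10; 0 0 0 0 0 6 10; 0 0 0 0 0 4 10; 0 0 0 0 0 0 10; 0 0 0 0 0 0 10")

```text
t: 33.13
eef_pos: [0.6, 0.0962, 0.0608]
tcp_rot: [-0.001, 0.0, 1.0, -0.0]
contact_force: [-4.5, -1.1, 8.8]
grip_width: 0.0261
gripper_force: 60.2
```

Call:
move_arm(deltas="0 0 0 0 0 -1.5 10; 0 0 0 0 0 0 10")

```text
t: 33.3
eef_pos: [0.6018, 0.0966, 0.0615]
tcp_rot: [0.001, 0.0, 1.0, 0.0]
contact_force: [-0.4, -0.6, -1.4]
grip_width: 0.0262
gripper_force: 59.1
```

Run:
```python
from look import *
s=robot.read_state();print(s['eef_pos'],s['contact_force'])
im,P=pads('scene','s8')
print(find(P,(.6,.096),.028,.1,.13));cv2.imwrite('pics/s8.png',cv2.resize(im[150:310,240:440],(750,600)))
```

```text
[0.6018 0.0966 0.0615] [-0.4454 -0.59   -1.3505]
scene blue [548.2  33.7] [58.5 57.5] 88.4 544 0.009763834178114494
scene yellow [601.3  97.1] [61.5 53.5] 84.0 228 0.009654404239249681
scene green [597.3 -31.2] [57.9 55.6] 86.4 573 0.00981745145854529
[  0.6017   0.0956   0.1133   0.0274 289.    ]
```

View pics/s8.png

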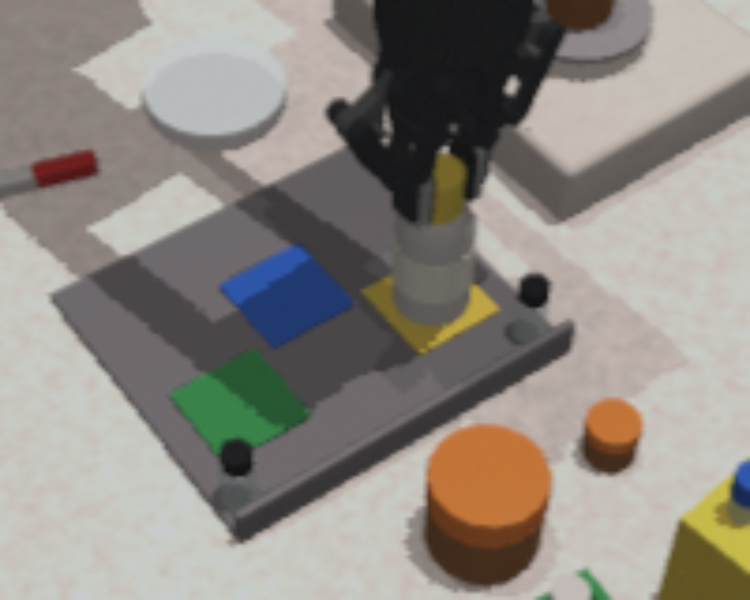

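Yellow stands on its pad. Releasing it, then going to blue.

Call:
move_arm(deltas="0 0 0 0 0 0.5 10; 0 0 0 0 0 0 30; 0 0 0 0 0 0 60; 0 0 0 0 0 0 60; 0 0 0 0 0 0 60; 0 0 0 0 0 -10 60; 0 0 0 0 0 -30 60; 0 0 0 0 0 -35 60; 0 0 0 0 0 -24 60; 0 0 0 5 -10 -5 60; 0 0 0 16 -35 0 60; 0 0 0 16 -35 0 60; 0 0 0 16 -35 0 60; 0 0 0 16 -35 0 60; 0 0 0 16 -35 0 60; 0 0 0 16 -35 0 60; 0 0 0 16 -35 0 60; 0 0 0 16 -35 0 60; 0 0 0 16 -35 0 60; 0 0 0 16 -35 0 60")

```text
t: 35.02
eef_pos: [0.4344, -0.2644, 0.1641]
tcp_rot: [-0.0, -0.0, 1.0, 0.0]
contact_force: [0.4, -0.3, 0.5]
grip_width: 0.0513
gripper_force: 0.0
```

Call:
move_arm(deltas="0 0 0 12 -25 0 60; 0 0 0 6 -11 0 60; 0 0 0 0 -1 0 60; 0 0 0 0 0 0 60; 0 0 0 0 0 0 60")

```text
t: 35.43
eef_pos: [0.4184, -0.2988, 0.164]
tcp_rot: [-0.0, -0.0, 1.0, 0.001]
contact_force: [0.1, -0.2, 0.5]
grip_width: 0.0514
gripper_force: 0.0
```

Run:
```python
from look import *
print(robot.read_state()['eef_pos'])
im,d=robot.read_camera('wrist');P=cloud('wrist',d); print([find(P,xy,.03,.096,.125) for xy in [(.558,-.319),(.418,-.303)]])
im,P=pads('top','t9');print(find(P,(.6,.096),.03,.1,.13))
```

```text
[ 0.4184 -0.2988  0.164 ]
[array([  0.5527,  -0.3173,   0.1005,   0.0125, 243.    ]), array([   0.4189,   -0.3014,    0.1061,    0.014 , 1395.    ])]
top blue [549.7  32.8] [56.6 56.3] 0.5 990 0.00840153792412851
top yellow [600.9  95.4] [56.7 57.6] 89.4 341 0.008660692480974674
top green [598.4 -32.8] [55.4 56.3] 88.8 942 0.008517081076421795
[  0.5982   0.0963   0.11     0.0141 251.    ]
```

Call:
move_arm(deltas="0 0 0 -0.5 -2.5 25 60; 0 0 0 0 0 30 60; 0 0 0 0 0 25 60; 0 0 0 0 0 18 60; 0 0 0 0 0 12 60; 0 0 0 0 0 0 60; 0 0 0 0 0 0 30; 0 0 0 0 0 0 10; 0 0 0 0 0 0 10; 0 0 0 0 0 0 10; 0 0 0 0 0 0 10; 0 0 0 0 0 -8 10; 0 0 0 0 0 -16 10; 0 0 0 0 0 -24 10; 0 0 0 0 0 -24 10; 0 0 0 0 0 -18 10; 0 0 0 -3 8 -15 10; 0 0 0 -7 18 0 10; 0 0 0 -10 25 0 10; 0 0 0 -10 25 0 10")

```text
t: 37.2
eef_pos: [0.449, -0.2265, 0.1605]
tcp_rot: [0.001, 0.001, 1.0, -0.0]
contact_force: [-0.3, 1.2, -1.8]
grip_width: 0.0264
gripper_force: 59.2
```

Call:
move_arm(deltas="0 0 0 -10 25 0 10; 0 0 0 -10 25 0 10; 0 0 0 -10 25 0 10; 0 0 0 -10 25 0 10; 0 0 0 -10 25 0 10; 0 0 0 -10 25 0 10; 0 0 0 -10 25 0 10; 0 0 0 -10 25 0 10; 0 0 0 -10 25 0 10; 0 0 0 -7 19 0 10; 0 0 0 -5 14 0 10; 0 0 0 0 0 0 10; 0 0 0 0 0 0 10; 0 0 0 0 0 0 10")

```text
t: 38.37
eef_pos: [0.5502, 0.0308, 0.1594]
tcp_rot: [-0.0, -0.0, 1.0, -0.0]
contact_force: [0.1, -0.1, -0.8]
grip_width: 0.0261
gripper_force: 59.1
```

Call:
move_arm(deltas="0 0 0 -1.5 2 10 10; 0 0 0 0 0 22 10; 0 0 0 0 0 26 10; 0 0 0 0 0 20 10; 0 0 0 0 0 12 10; 0 0 0 0 0 5 10; 0 0 0 0 0 4 10; 0 0 0 0 0 0 10; 0 0 0 0 0 0 10")

```text
t: 39.12
eef_pos: [0.5529, 0.0329, 0.0608]
tcp_rot: [0.001, 0.0, 1.0, -0.0]
contact_force: [-0.4, -0.8, -1.6]
grip_width: 0.0262
gripper_force: 59.2
```

Call:
move_arm(deltas="0 0 0 1 0 1 10; 0 0 0 0 0 0 10; 0 0 0 0 0 0 30; 0 0 0 0 0 0 60; 0 0 0 0 0 0 60; 0 0 0 0 0 0 60; 0 0 0 0 0 -10 60; 0 0 0 0 0 -30 60; 0 0 0 0 0 -35 60; 0 0 0 0 0 -24 60; 0 0 0 0 -10 -5 60; 0 0 0 -1 -36 0 60; 0 0 0 -1 -36 0 60; 0 0 0 -1 -36 0 60; 0 0 0 -1 -36 0 60; 0 0 0 -1 -36 0 60; 0 0 0 -1 -36 0 60; 0 0 0 0 -36 0 60; 0 0 0 0 -36 0 60; 0 0 0 0 -30 0 60")

```text
t: 40.78
eef_pos: [0.5563, -0.2974, 0.1628]
tcp_rot: [-0.0, 0.0, 1.0, -0.0]
contact_force: [-0.3, 0.7, -0.1]
grip_width: 0.0512
gripper_force: 0.0
```

Call:
move_arm(deltas="0 0 0 0 -15 0 60; 0 0 0 0 -7 0 60; 0 0 0 0 0 0 60; 0 0 0 0 0 0 60")

```text
t: 41.12
eef_pos: [0.5568, -0.3153, 0.1628]
tcp_rot: [-0.0, -0.0, 1.0, 0.001]
contact_force: [0.3, 1.1, 0.7]
grip_width: 0.0514
gripper_force: 0.0
```

Run:
```python
from look import *
print(robot.read_state()['eef_pos'])
im,d=robot.read_camera('wrist');P=cloud('wrist',d); print([find(P,xy,.03,.096,.125) for xy in [(.558,-.319)]])
im,P=pads('top','t10');print(find(P,(.6,.096),.03,.1,.13),find(P,(.55,.034),.03,.1,.13))
```

```text
[ 0.5568 -0.3153  0.1628]
[array([   0.5582,   -0.3179,    0.1061,    0.0142, 1407.    ])]
top blue [548.6  32.5] [55.9 54.7] 89.3 339 0.008432915626162663
top yellow [601.   95.3] [56.6 58.1] 88.6 337 0.008577973111037696
top green [598.4 -32.7] [55.2 57.1] 89.2 939 0.008402673330732968
[  0.5986   0.0962   0.1101   0.0141 250.    ] [  0.5494   0.0324   0.1102   0.0139 252.    ]
```

Call:
move_arm(deltas="0 0 0 -1.5 -2.5 25 60; 0 0 0 0 0 30 60; 0 0 0 0 0 25 60; 0 0 0 0 0 18 60; 0 0 0 0 0 11 60; 0 0 0 0 0 0 60; 0 0 0 0 0 0 30; 0 0 0 0 0 0 10; 0 0 0 0 0 0 10; 0 0 0 0 0 0 10; 0 0 0 0 0 0 10; 0 0 0 0 0 -8 10; 0 0 0 0 0 -16 10; 0 0 0 0 0 -24 10; 0 0 0 0 0 -24 10; 0 0 0 0 0 -18 10; 0 0 0 -2 8 -15 10; 0 0 0 -3 18 0 10; 0 0 0 -3 24 0 10; 0 0 0 -3 24 0 10")

```text
t: 42.88
eef_pos: [0.5696, -0.2451, 0.1601]
tcp_rot: [0.0, 0.001, 1.0, -0.0]
contact_force: [-0.3, -0.6, -0.7]
grip_width: 0.0261
gripper_force: 59.2
```

Call:
move_arm(deltas="0 0 0 -3 24 0 10; 0 0 0 -3 24 0 10; 0 0 0 -3 24 0 10; 0 0 0 -3 24 0 10; 0 0 0 -3 24 0 10; 0 0 0 -3 24 0 10; 0 0 0 -3 24 0 10; 0 0 0 -3 22 0 10; 0 0 0 -3 14 0 10; 0 0 0 -2 8 0 10; 0 0 0 0 0 0 10; 0 0 0 0 0 0 10; 0 0 0 0 0 0 10")

```text
t: 43.97
eef_pos: [0.5986, -0.0342, 0.1592]
tcp_rot: [-0.0, 0.0, 1.0, -0.0]
contact_force: [0.1, 0.1, -1.1]
grip_width: 0.0262
gripper_force: 59.2
```

Call:
move_arm(deltas="0 0 0 -0.5 1.5 10 10; 0 0 0 0 0 22 10; 0 0 0 0 0 26 10; 0 0 0 0 0 20 10; 0 0 0 0 0 12 10; 0 0 0 0 0 5 10; 0 0 0 0 0 4 10; 0 0 0 0 0 0 10; 0 0 0 0 0 0 10; 0 0 0 0 0 1 10; 0 0 0 0 0 0 10")

```text
t: 44.88
eef_pos: [0.6001, -0.0322, 0.0608]
tcp_rot: [0.001, 0.0, 1.0, -0.0]
contact_force: [-2.0, -0.8, 8.0]
grip_width: 0.0266
gripper_force: 60.2
```

Call:
move_arm(deltas="0 0 0 0 0 0 30; 0 0 0 0 0 0 60; 0 0 0 0 0 0 60; 0 0 0 0 0 0 60; 0 0 0 0 0 -10 60; 0 0 0 0 0 -30 60; 0 0 0 0 0 -35 60; 0 0 0 0 0 -24 60; 0 0 0 0 -10 -15 60; 0 0 0 5 -36 0 60; 0 0 0 5 -36 0 60; 0 0 0 5 -36 0 60; 0 0 0 5 -36 0 60; 0 0 0 5 -36 0 60; 0 0 0 5 -36 0 60; 0 0 0 0 0 0 60; 0 0 0 0 0 0 60; 0 0 0 0 0 0 60")

```text
t: 46.38
eef_pos: [0.5691, -0.2573, 0.1734]
tcp_rot: [-0.0, 0.0, 1.0, 0.0]
contact_force: [1.1, 0.3, -0.5]
grip_width: 0.0514
gripper_force: 0.0
```

Run:
```python
from look import *
print(robot.read_state()['eef_pos'])
for c in ['top','scene']:
    im,P=pads(c,c+'11');print([find(P,xy,.03,.1,.13) for xy in [(.6,.096),(.55,.034),(.598,-.032)]]);print('jar',find(P,(.507,.281),.035,.095,.115),'pan',find(P,(.507,.281),.06,.0555,.068))
```

```text
[ 0.5691 -0.2573  0.1734]
top blue [548.6  32.5] [56.  55.1] 88.8 337 0.008596835619870236
top yellow [600.8  95.4] [56.7 57.9] 88.9 341 0.008475004282707088
top green [597.4 -32.8] [55.4 55.2] 88.1 284 0.008445624352327763
[array([  0.5984,   0.0959,   0.1104,   0.0142, 247.    ]), array([  0.5498,   0.0325,   0.1102,   0.0141, 252.    ]), array([  0.5962,  -0.0331,   0.1102,   0.0141, 248.    ])]
jar [  0.5046   0.2802   0.1013   0.0218 594.    ] pan [   0.5062    0.2802    0.0615    0.0457 1616.    ]
scene blue [568.1  37. ] [20.1 51.6] 4.2 86 0.009598082569568234
scene yellow [600.9  96.9] [59.8 55.4] 86.2 225 0.009891118948549549
scene green [604.2 -37.4] [71.6 38.3] 50.3 171 0.009716147604942993
[array([  0.5996,   0.0963,   0.1114,   0.0138, 163.    ]), array([  0.5498,   0.0329,   0.111 ,   0.0146, 166.    ]), array([  0.5963,  -0.0315,   0.1111,   0.0151, 188.    ])]
jar [  0.5035   0.2798   0.1027   0.0233 239.    ] pan [  0.5059   0.2809   0.0633   0.0459 582.    ]
```

View pics/scene11.png

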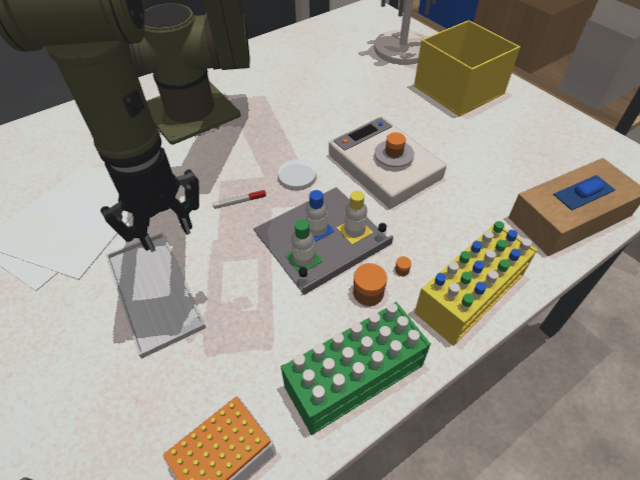

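All three bottles stand on their pads, within about 2 mm of centre (px (317,213), (356,215) and (303,245)). The jar is on the pan at (396,145), and the arm is clear.

```bash
python3 -c "
from bench import robot
print(robot.sign_off())"
```

```text
the job is handed in; nothing more can be done
None
```

The job is handed in at about 46 s of the 144 s limit: the jar stands on the balance pan and each bottle is back on its own colour's pad, all upright, free and within about 2–3 mm of centre by the cameras.

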